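# Hold the power unit against its sprung contact for fastening

### The arm

A 6-joint arm with a two-finger parallel gripper is mounted at the origin on a cart in front of the work surface, level with it; the furniture and walls round the work are solid. World frame = base frame: x ahead of the robot, y to its left, z up, the work surface at z = 0. Lengths are in mm, angles in rad, forces in N, time in s.
With the tool pointing down it reaches from about 300 to 875 mm from the base axis. Payload 6.4 kg.
Tool frame: the origin (TCP) lies midway between the tips of the shut fingers; the grasp point (between the pads) lies 19 mm behind it (bot.pinch_z is the distance from the TCP to the grasp point, in mm); z points along the fingers, y is the line along which they close (so a half turn about z gives the same grasp; the last joint's range is limited). The gripper opens to 88 mm and grips with 3 to 60 N. Pads are 18 mm wide; open, the fingers measure 123 mm over their backs; the gripper's body (75 mm by 187 mm) begins 45 mm behind the grasp point.
Start: joints at [-1.445, 0.181, 1.607, -0, 1.354, -0.206], TCP at [187.32, -543.647, 238.714] pointing down, gripper open.
Joint ranges: [-2.99, 2.99], [-0.89, 2.07], [0.3, 2.58], [-1.14, 4.28], [0, 2.63], [-3.12, 3.12]. Speed limits (rad/s): [2.57, 2.57, 3.01, 3.14, 3.14, 3.14].

### API

Orientations are given as [roll, pitch, yaw] about the fixed x, y, z axes, in that order (R = Rz(yaw) Ry(pitch) Rx(roll)).
In Python, from station import bot, snapshot, order, masks_of, mark_of gives the robot as it stands. The module is installed in compiled form; this text tells all that it offers.
- The arm moves only by the tool jog_arm, never from a script. Its argument "increments" is one flat list of numbers, 7 for each row, row after row: the turn, a rotation vector about the tool's x, y, z in degrees, then the shift along the tool's x, y, z in cm, then the opening, from 0 (shut) to 1 (fully open). In form: [ax, ay, az, tx, ty, tz, gripper, ax, ay, az, tx, ty, tz, gripper, ...]. A call has exactly 8 rows; each row is the pose to reach, as a shift and turn from the pose commanded when the call began, along the tool's axes at that moment; what a row does not reach only later rows make up. A row lasts 1/8 s, in which the tool goes at most 62.5 mm and 10.7 degrees, less where a joint would pass 70% of its speed; a pose out of reach is approached as far as the arm can. A call with a gripper value outside its range is refused whole. The fingers move at their own pace and stop on an object; "newtons" is the grip in N (left out, the last holds). Time passes only in rows, so rows that repeat a pose let the fingers close, or fill a call up. It gives the time, the measured TCP pose, the force, the opening and the grip force at its end, in the units of the state.
- bot.sense(): the state, without advancing time (a new reading comes with each control period).
- snapshot(name): name is "scene" or "side" or "wrist"; returns a dict with "img" (400x640x3 uint8, red, green, blue), "depth" (400x640 float32, mm along the optical axis (not along the pixel's ray), 0 where there is no reading), "fx", "fy", "cx", "cy" (pixels), "R" (3x3) and "t" (3): a world point X has camera coordinates R X + t. Camera axes: x right, y down, z forward; pixel columns grow to the right and rows downward; lengths in mm; the calibration is good to about 2 mm. A picture is of the moment at which its call begins.
- order.job_done(): hands the job in; it is judged then, once.
Trained networks look in the newest picture that a camera, given by its name, has taken for a name from the list of things; names that differ only in an ending like _2 or _b are one class to them, and where a whole thing is asked for, a point or a joint stands for the part that bears it (a point fixed in the world has none). Each returns a list of dicts, best first, with "conf" (0 to 1); they miss things now and then, are a little off and sometimes report something else, mostly with a low value. They report only what shows in the picture. A call takes as long as a camera call.
- masks_of(target, camera): "mask" (400x640 bool, what is visible of it) and "uv" ([column, row] in pixels, amid what is visible of it).
- mark_of(target, camera): "uv" ([column, row] in pixels: a listed point, or the origin of a listed thing).
The state is a dict: "clock": time; "q": joint angles; "joint_velocities": joint speeds; "tau": joint torques, N m; "tcp_pos": TCP position; "tcp_rot": TCP orientation; "wrist_force": force on the tool from outside, world axes, zero at the start; "wrist_torque": the same for the moment, N m; "finger_gap": opening from 0.0 (shut) to 1.0 (fully open); "grasp_force": force on a finger pad.
Only numpy, scipy, OpenCV 4.12 (cv2) and the standard library are available. Lean on these libraries where they do the work, as an engineer would, in place of code of your own. Each camera call takes 0.05 s, during which the arm holds its last target. There are 200 camera calls.

### The job

Pick up the power adaptor on its slotted carrier plate, lower the slot over the brass stud of the aluminium docking board so that the plate lies flat with its slotted nose towards the black spring-loaded contact block, then push the plate along the slot against the block until the orange pointer stands inside the green zone of the scale. Never press the pointer into the red zone, and leave the other things on the bench where they are. Finish while still holding the unit pressed there, pointer in the green, as a third hand for a colleague who will put the nut on the stud: do not let go.

Things in the scene. Friction and masses are not known exactly. Their poses are not given: they have to be found in the camera images.
- adaptor_mid (a point): Centre of the black power adaptor (88 x 46 x 30 mm), fixed on a steel carrier plate; about 0.3 kg in all. Axes: x towards the plate's slotted nose, y across, z up. It is 25 mm above the plate's underside; the nose ends 118 mm ahead (+x), plate and adaptor end 44 mm behind. The slot, through the plate, is 16 mm wide, centred, 49 to 111 mm ahead. Grasp across the 46 mm; lies flat at the start.
- unit: The same power unit. Origin at the centre of the underside of the carrier plate (162 long x 44 wide x 10 mm thick), 37 mm ahead of the adaptor's centre; x towards the slotted nose, z up.
- dock: Aluminium docking board, fixed, 280 x 110 x 10 mm, flat on the bench. Origin at the centre of its underside; x along its length, the direction of pressing, z up. On its centre line: bare board at negative x for the unit, the stud at x = +10 mm, the contact block (face at +41 mm at rest), then its grey spring housing. A white scale, 16 mm high, stands left (+y) of the block.
- stud (a point): Top of the brass stud (10 mm thick, tapered tip, rises 25 mm above the board's upper face); its top is 35 mm above the board's underside.
- contact_block (a joint): Travel of the black contact block along the board's +x, in m: 0 at rest, grows when pressed, stop at 0.036. Spring of 600 N per metre, no preload (10 N at 0.0167); it springs back by itself. The orange pointer is in the green zone from 0.011 to 0.022 (about 7 to 13 N); the red zone begins at 0.028.
- block_face (a point): Middle of the front face of the contact block (12 x 52 x 28 mm), which looks along the board's -x to the stud; it moves with the block. At rest it is 31 mm ahead of the stud's axis.
- beaker: Clear beaker, 59 mm wide, 72 mm high, standing on the bench to the left: a bystander, leave alone. Origin at the centre of its underside.
- wash_bottle: White plastic bottle with blue cap, 60 mm wide, 132 mm high, between the two cases at the right: a bystander, leave alone. Origin at the centre of its underside.
- timer: Small white lab timer, 62 x 62 x 18 mm, lying near the front edge: a bystander, leave alone. Origin at the centre of its underside.

How it is judged (in metres and radians):
On the way, in this order (a step that is already met when the one before it is completed fails the run):
1. the unit has been lifted clear of the bench (height (world z) of adaptor_mid above 0.075 m), for 0.1 s.
2. the plate lies flat on the board with the stud through its slot (z of adaptor_mid in the frame of dock below 0.039 m and angle between unit's own z axis and vertical below 0.08 rad and x of stud in the frame of unit between 0.012 and 0.074 m and y of stud in the frame of unit between -0.008 and 0.008 m and x of adaptor_mid in the frame of dock below 0 m), for 0.1 s.
At the end, for the whole second after the job is handed in: Still held by the robot, the plate lies flat on the board (within 4 mm, 0.08 rad) with the stud in its slot, in line with the board within 0.15 rad, and presses the contact block with 5 to 16 N at 10 to 23 mm of travel through the last second (all of step 2 and value of joint contact_block between 0.01 and 0.023 m and contact force between unit and contact_block between 5 and 16 N and contact force between any of the fingers, the arm and unit above 1 N and angle between the x axis of unit and the x axis of dock, either way round below 0.15 rad and linear speed of unit below 0.02 m/s); the arm keeps its last pose, push and grip.
It fails at once if the contact block is pressed into the red zone (value of joint contact_block above 0.028 m).
It fails at once if the beaker, the bottle or the timer is shifted (distance of any of beaker, wash_bottle, timer from where it was at the start of the episode above 0.02 m).
It also fails if it takes over 48 s, if anything falls off the work surface, if the arm or the gripper's body presses on something with over 40 N, if the wrist force passes 120 N, or if a joint passes its speed limit or range.

## Working session

There is one attempt and no reset: what is moved stays moved. The work goes in short steps, Python scripts to look and compute and a tool call to move; the robot and the scene stay as the last step left them, time stands still between calls to the robot, and variables do not carry over. Pictures are saved under pics/ and viewed, at most 10 in all, crops included, and the job is handed in when it is done.

Besides the shell and the picture viewer there is one more tool, called by a JSON object that holds its "op" and its "data", one argument or row to a line. jog_arm: Moves the arm, as the interface text tells. Its arguments: {"type":"object","properties":{"increments":{"type":"array"},"newtons":{"type":"number"}},"required":["increments"]}

```bash
mkdir -p pics
cat > h.py <<'E'
import numpy as np, cv2
from station import bot, snapshot, order, masks_of, mark_of
from scipy.spatial.transform import Rotation as Ro
def ray(s,uv,z):
    d=np.array([(uv[0]-s['cx'])/s['fx'],(uv[1]-s['cy'])/s['fy'],1.]);R=np.array(s['R']);t=np.array(s['t'])
    o=-R.T@t; d=R.T@d; return o+d*(z-o[2])/d[2]
def cloud(s,m):
    v,u=np.nonzero(m&(s['depth']>0)); d=s['depth'][v,u]
    P=np.c_[(u-s['cx'])/s['fx']*d,(v-s['cy'])/s['fy']*d,d]
    return (P-np.array(s['t']))@np.array(s['R'])
def save(s,n): cv2.imwrite('pics/'+n+'.png',s['img'][:,:,::-1])
E
python3 - <<'E'
from h import *
np.set_printoptions(precision=1,suppress=True)
print(bot.sense(),bot.pinch_z)
Z={'adaptor_mid':25,'unit':0,'stud':35,'dock':0,'block_face':24,'beaker':0,'wash_bottle':0,'timer':0}
ims=[]
for c in ['scene','side']:
    s=snapshot(c); ims.append(s['img'])
    save(s,c)
    for n,z in Z.items():
        for r in mark_of(n,c)[:2]: print(c,n,round(r['conf'],2),np.array(r['uv']),ray(s,r['uv'],z))
    for n in ['unit','adaptor_mid','dock']:
        for r in masks_of(n,c)[:1]:
            P=cloud(s,r['mask']); print(c,n,'mask',r['conf'],r['mask'].sum(),np.percentile(P,[2,50,98],axis=0).ravel())
E
```

```text
{'clock': 0.0, 'q': array([-1.4,  0.2,  1.6,  0. ,  1.4, -0.2]), 'joint_velocities': array([ 0.,  0., -0.,  0.,  0.,  0.]), 'tau': array([ -0. , -43.4, -34.2,   0.1,   0. ,  -0. ]), 'tcp_pos': array([ 187.3, -543.1,  237.9]), 'tcp_rot': array([-3.1, -0. ,  0.3]), 'wrist_force': array([0.1, 0.6, 0.1]), 'wrist_torque': array([-0.,  0.,  0.]), 'grasp_force': 0.0, 'finger_gap': 0.9990504376798758} 18.700000000000003
scene adaptor_mid 0.71 [397.1 182.9] [430.1 -85.7  25. ]
scene unit 0.56 [392.2 193.9] [419.1 -52.3   0. ]
scene stud 0.74 [273.1 212.2] [560.5 340.3  35. ]
scene dock 0.82 [276.5 221.6] [552.7 335.9   0. ]
scene block_face 0.51 [269.  209.7] [592.8 334.7  24. ]
scene beaker 0.66 [214.8 281.2] [446.6 617.7   0. ]
scene wash_bottle 0.8 [391.1 155.2] [ 603.2 -240.3    0. ]
scene timer 0.54 [360.8 220.3] [382.5 129.7  -0. ]
scene unit mask 0.87 602 [ 390.1 -130.5   -2.3  416.3  -58.9   11.9  453.5   29.3   42.2]
scene adaptor_mid mask 0.74 565 [ 390.6 -123.    -1.8  416.2  -58.6   12.3  445.    29.3   42.2]
scene dock mask 0.64 2202 [415.7 277.9   0.  544.5 341.7  10.5 684.9 397.5  45.9]
side adaptor_mid 0.82 [336.  182.2] [422.6 -85.4  25. ]
side unit 0.72 [337.1 192.2] [416.8 -41.8   0. ]
side stud 0.55 [284.3 225.7] [565.2 314.7  35. ]
side dock 0.94 [288.9 237.9] [551.  327.1   0. ]
side block_face 0.66 [275.  231.5] [591.3 332.5  24. ]
side timer 0.64 [286.  237.4] [560.3 324.4   0. ]
side timer 0.49 [346.8 209.2] [377.6 113.9   0. ]
side unit mask 0.72 315 [ 389.  -119.6    0.2  421.1  -55.3   13.1  451.2   34.    42.9]
side adaptor_mid mask 0.73 233 [ 396.4 -114.2    5.7  422.4  -57.8   21.9  445.5   32.5   43. ]
side dock mask 0.57 2061 [418.3 287.    2.5 558.1 352.2  11.5 683.5 399.1  47.4]
```

View pics/scene.png

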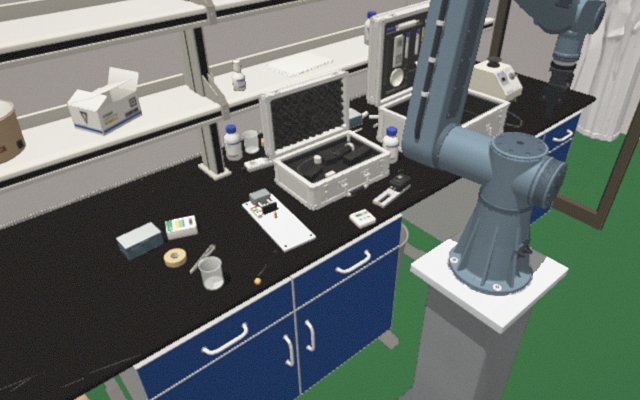

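View pics/side.png

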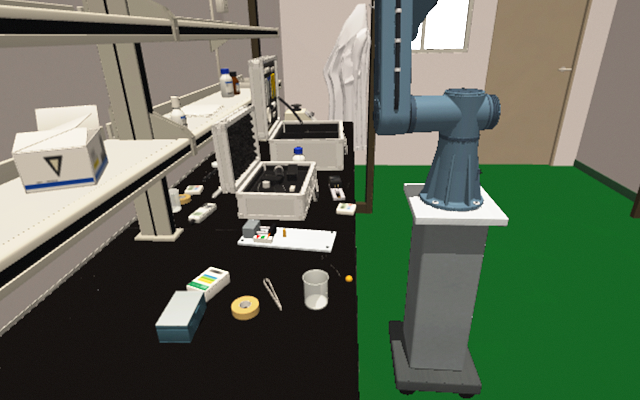

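The scene picture shows the unit at (395,190) with its slotted nose towards the lower left, the timer at (362,219) and the dock at (277,220), its block at the far end. The side picture agrees: dock at (287,238), unit at (337,188). I'll check the height along the path and work out the first move.

```bash
cat >> h.py <<'E'
def togo(pos,yaw):
    "tool shift (cm) and z-turn (deg) to a tool-down pose, from the measured one"
    b=bot.sense(); R=Ro.from_euler('xyz',b['tcp_rot']).as_matrix()
    G=Ro.from_euler('xyz',[np.pi,0,yaw]).as_matrix()
    return np.round(Ro.from_matrix(R.T@G).as_rotvec(degrees=True),2), np.round(R.T@(np.array(pos)-b['tcp_pos'])/10,3)
E
python3 - <<'E'
from h import *
np.set_printoptions(precision=1,suppress=True,linewidth=200)
H=np.full((16,20),-1)
for c in ['scene','side']:
    s=snapshot(c); P=cloud(s,np.ones((400,640),bool))
    P=P[(P[:,0]>150)&(P[:,0]<790)&(P[:,1]>-500)&(P[:,1]<500)&(P[:,2]<320)&(P[:,2]>-30)]
    np.maximum.at(H,(((P[:,0]-150)//40).astype(int),((P[:,1]+500)//50).astype(int)),P[:,2].astype(int))
print('cols y=-500..500 step50, rows x=150.. step40');print(H)
print(togo([415,-50,250],1.7))
E
```

```text
cols y=-500..500 step50, rows x=150.. step40
[[319 314  -1  -1  -1  -1  -1  -1  -1  -1 261 319  -1  -1  -1  -1  -1  -1  -1  -1]
 [318  -1  -1  -1  -1  -1  -1  -1  -1  -1  -1 319 312  -1  -1  -1  -1  -1  -1  -1]
 [ -1  -1  -1  -1  -1  -1  -1  -1  -1  -1  -1 319 319  -1  -1  -1  -1  -1  -1  -1]
 [ -1  -1  -1  -1  -1  -1  -1  -1  -1 316 319 319 319  -1  -1  -1  -1  -1  -1  -1]
 [ -1  -1  -1  -1  -1  -1   2  -1  -1   2   0  -1  20   1  -1  -1  -1  -1   0  -1]
 [ 36  93   4   3   6   4   5   4   5   5  11  19  23  23   4   4   6   4   5   5]
 [151 151 152 152 151   5   5  43  46  30  13  18  21  20   4  12  14  14  10   5]
 [ -1  -1  -1 148 151   5   5  43  45  14  12   5   7   5   5  14  15  15  12   5]
 [ -1  -1  -1 148 151   4   5 100 101 101 100 101 101  92   5  13  14  14   4   5]
 [ -1  -1  -1 149 149   4   4 101 101 104 101 102 102 103 100  13  15  15   7   4]
 [ -1  -1  -1  -1 150 135 134 101 102  99 100  80  86  93 101  13  46  14   4   4]
 [ -1  -1  -1  -1 152 134 133 101  98  99 100  94  93  97 101  13  42  43   4   3]
 [ -1  -1  -1  -1 152  -1  -1 100 105 103 101  97  88  80 101  47  50  49   5   5]
 [ -1 131 151 151 152  -1  -1 101  68  70  95  95  76  96 102  47  49  45   4   5]
 [319 319 319 319 318  -1  -1 319 319 319 319 319 319 319 319   5   5   5   3   5]
 [318 317 289 318 319  -1  -1 319 319 319 319 319 319 319 319   4   5   5   4   5]]
(array([ -0. ,  -0. , -78.4]), array([ 37.6, -39.3,  -1.1]))
```

{"op": "jog_arm", "data": {
  "increments": [0,0,-10,4.2,-4.4,0,1,0,0,-20,8.4,-8.8,0,1,0,0,-30,12.6,-13.2,0,1,0,0,-40,16.8,-17.6,0,1,0,0,-50,21,-22,0,1,0,0,-60,25.2,-26.4,0,1,0,0,-70,29.4,-30.8,0,1,0,0,-78,33.6,-35.2,0,1]
}}

```text
clock: 2.3
tcp_pos: [391.0, -99.7, 239.2]
tcp_rot: [3.14, 0.001, 1.698]
wrist_force: [0.7, -0.1, -0.8]
finger_gap: 0.998
grasp_force: 0.0
```

Run:
```python
from h import *
np.set_printoptions(precision=1,suppress=True,linewidth=200)
b=bot.sense();print(b['clock'],b['tcp_pos'],b['tcp_rot'],b['q'])
w=snapshot('wrist');s=snapshot('scene')
cv2.imwrite('pics/a.png',np.vstack([w['img'][:,:,::-1],cv2.resize(s['img'][100:250,300:540,::-1],(320,200)).repeat(1,0) if 0 else cv2.copyMakeBorder(cv2.resize(s['img'][100:225,300:500,::-1],(320,200)),0,0,0,320,cv2.BORDER_CONSTANT)]))
for n,z in {'adaptor_mid':25,'unit':0,'timer':0,'wash_bottle':0}.items():
    for r in mark_of(n,'wrist')[:2]: print(n,round(r['conf'],2),np.array(r['uv']),ray(w,r['uv'],z))
for n in ['unit','adaptor_mid']:
    for r in masks_of(n,'wrist')[:1]:
        P=cloud(w,r['mask']);print(n,r['conf'],len(P),np.percentile(P,[1,50,99],axis=0).ravel())
        for lo,hi in [(5,17),(32,48)]:
            Q=P[(P[:,2]>lo)&(P[:,2]<hi)][:,:2].astype(np.float32)
            if len(Q)>20: print(lo,len(Q),cv2.minAreaRect(Q),np.median(Q,0))
P=cloud(w,np.ones((400,640),bool));Q=P[(P[:,2]>90)&(P[:,2]<115)]
for y in range(-180,100,30):
    k=Q[abs(Q[:,1]-y)<15]
    if len(k):print('rim',y,np.percentile(k[:,0],[1,5]))
```

```text
2.3 [391.  -99.7 239.2] [3.1 0.  1.7] [-0.5 -0.2  2.   0.   1.4 -0.7]
adaptor_mid 0.86 [358.9 160.4] [427.2 -87.4  25. ]
unit 0.91 [357.8 121.6] [422.7 -51.8   0. ]
timer 0.58 [362.8 158.4] [434.3 -89.7   0. ]
wash_bottle 0.87 [472.8 275.8] [ 590.3 -215.6    0. ]
unit 0.86 6732 [ 392.5 -127.7    2.5  425.2  -58.7   21.7  454.1   29.3   40.5]
5 3192 ((421.0888977050781, -37.61546325683594), (44.995994567871094, 136.5743408203125), 9.503819465637207) [419.8 -15. ]
32 3218 ((431.0404968261719, -94.3193359375), (45.93083572387695, 71.60725402832031), 9.480280876159668) [430.3 -91.8]
adaptor_mid 0.98 6575 [ 392.6 -127.3    3.2  425.6  -59.    24.5  453.8   29.2   40.5]
5 3101 ((421.04730224609375, -37.608184814453125), (45.00558090209961, 136.53366088867188), 9.591696739196777) [420.4 -15.1]
32 3185 ((430.73358154296875, -94.23784637451172), (45.40138626098633, 71.72225189208984), 10.209134101867676) [430.5 -91.7]
rim -180 [572.6 575.4]
rim -120 [507.8 511.5]
rim -90 [509.3 510. ]
rim -60 [510.1 511.1]
rim -30 [510.9 511.9]
rim 0 [511.6 512.4]
rim 30 [512.2 512.6]
rim 60 [512.9 513.2]
```

View pics/a.png

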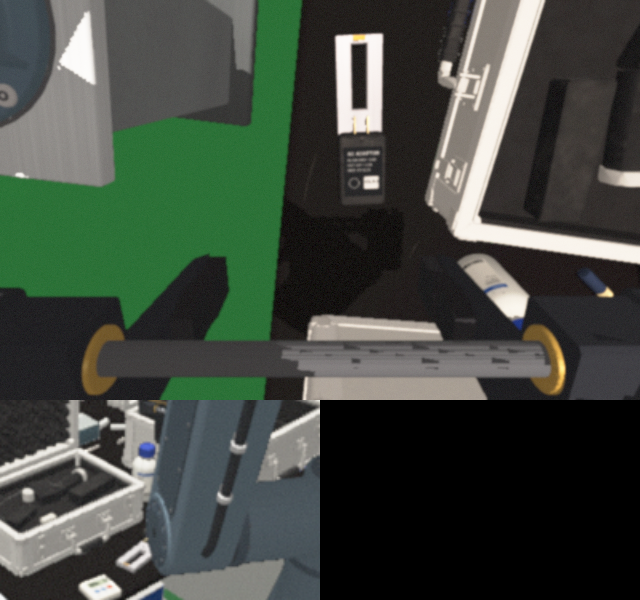

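The wrist view shows the unit at (360,120), nose up in the picture, slot at (360,75), adaptor at (360,165). The case wall on the right starts near column 450. The wide gripper body would hit the case rim in a plain grasp, so I'll check the clearance.

Run:
```python
from h import *
np.set_printoptions(precision=1,suppress=True,linewidth=200)
w=snapshot('wrist');P=cloud(w,np.ones((400,640),bool))
Q=P[(P[:,1]>-140)&(P[:,1]<-40)&(P[:,0]>465)&(P[:,0]<600)]
for z in range(10,130,10):
    k=Q[abs(Q[:,2]-z)<5]
    if len(k)>3: print(z,len(k),np.percentile(k[:,0],[1,10]))
B=P[(abs(P[:,2])<8)]
for y in (-120,-80,-40,0,40): 
    k=B[abs(B[:,1]-y)<6]; print('edge',y,np.percentile(k[:,0],[0.5,3]) if len(k) else None)
# a tilt of 12 deg about unit x (body leaning to -x), tcp offset 13 left of adaptor, 6 ahead
yaw=np.radians(99.7); ux=np.array([np.cos(yaw),np.sin(yaw),0]); uy=np.array([-np.sin(yaw),np.cos(yaw),0])
mid=np.array([430,-88,0]); print(ux,uy)
b=bot.sense();R=Ro.from_euler('xyz',b['tcp_rot']).as_matrix()
tp=mid+13*uy+6*ux
for z in (110,17):
    print(tp, R.T@(tp+[0,0,z]-b['tcp_pos'])/10)
G=Ro.from_euler('xyz',[np.pi,0,yaw]).as_matrix()@Ro.from_euler('x',12,degrees=True).as_matrix()
for sgn in (12,-12):
    G=Ro.from_euler('xyz',[np.pi,0,yaw]).as_matrix()@Ro.from_euler('x',sgn,degrees=True).as_matrix()
    print(sgn,'toolz',G[:,2],Ro.from_matrix(R.T@G).as_rotvec(degrees=True))
```

```text
10 183 [507.5 509.1]
20 403 [507.4 508. ]
30 279 [500.6 509.2]
40 334 [500.  502.3]
50 293 [502.8 503.1]
60 3529 [503.2 513.8]
70 1157 [504.1 508.7]
80 1250 [503.4 508.7]
90 2854 [503.3 509.5]
100 4060 [508.9 512.2]
edge -120 [45.6 50.5]
edge -80 [71.7 78. ]
edge -40 [102.4 104.8]
edge 0 [111.1 112.2]
edge 40 [353.5 357.2]
[-0.2  1.   0. ] [-1.  -0.2  0. ]
[416.2 -84.3   0. ] [ 1.5  2.8 12.9]
[416.2 -84.3   0. ] [ 1.5  2.8 22.2]
12 toolz [-0.2 -0.  -1. ] [12.  -0.3 -2.9]
-12 toolz [ 0.2  0.  -1. ] [-12.    0.3  -2.9]
```

{"op": "jog_arm", "data": {
  "increments": [-6,0,-1.5,0.8,1.5,5,1,-12,0,-3,1.5,2.7,10,1,-12,0,-3,1.5,2.7,14,1,-12,0,-3,1.5,2.7,17,1,-12,0,-3,1.5,2.7,19.5,1,-12,0,-3,1.5,2.7,21.2,1,-12,0,-3,1.5,2.7,22.1,1,-12,0,-3,1.5,2.7,22.1,1]
}}

```text
clock: 3.75
tcp_pos: [414.9, -83.8, 17.4]
tcp_rot: [2.933, 0.005, 1.743]
wrist_force: [-0.6, -0.6, 0.1]
finger_gap: 0.997
grasp_force: 0.0
```

{"op": "jog_arm", "data": {
  "increments": [0,0,0,0,-0.49,-0.1,1,0,0,0,0,-0.98,-0.21,1,0,0,0,0,-1.47,-0.31,1,0,0,0,0,-1.96,-0.42,1,0,0,0,0,-2.45,-0.52,1,0,0,0,0,-2.8,-0.6,1,0,0,0,0,-3.13,-0.67,1,0,0,0,0,-3.13,-0.67,1]
}}

```text
clock: 4.75
tcp_pos: [383.7, -88.9, 17.8]
tcp_rot: [2.932, 0.006, 1.745]
wrist_force: [3.0, 0.4, 1.5]
finger_gap: 0.995
grasp_force: 1.1
```

Run:
```python
from h import *
np.set_printoptions(precision=1,suppress=True,linewidth=200)
w=snapshot('wrist');save(w,'b')
for n,z in {'adaptor_mid':25,'unit':0}.items():
    for r in mark_of(n,'wrist')[:2]: print(n,round(r['conf'],2),np.array(r['uv']),ray(w,r['uv'],z))
for n in ['unit']:
    for r in masks_of(n,'wrist')[:1]:
        P=cloud(w,r['mask']);print(n,r['conf'],len(P),np.percentile(P,[1,50,99],axis=0).ravel())
        for lo,hi in [(5,17),(32,48)]:
            Q=P[(P[:,2]>lo)&(P[:,2]<hi)][:,:2].astype(np.float32)
            if len(Q)>20: print(lo,len(Q),cv2.minAreaRect(Q),np.median(Q,0))
```

```text
adaptor_mid 0.56 [364.1 284.7] [401.8 -88.4  25. ]
unit 0.72 [358.2 191.4] [399.2 -52.1   0. ]
unit 0.98 32447 [ 372.3 -128.2   -0.   394.5  -52.3    9.5  420.4   27.3   40.1]
5 16789 ((398.5039978027344, -51.73632049560547), (45.69367218017578, 161.61883544921875), 3.658247470855713) [392.2 -14.9]
32 11094 ((401.7427673339844, -96.03321838378906), (45.984413146972656, 70.6940689086914), 4.397902011871338) [397.9 -82.1]
```

View pics/b.png

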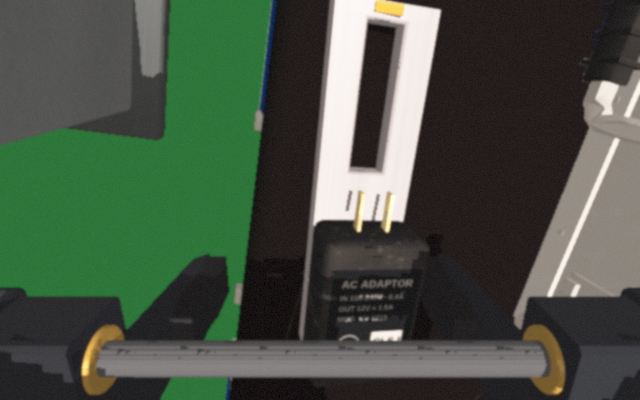

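The push worked: the adaptor now sits at about x 401 and the slot shows at (380,95). I'll drag it another centimetre for margin, then rise and straighten up.

{"op": "jog_arm", "data": {
  "increments": [0,0,0,0,-0.5,-0.1,1,0,0,0,0,-0.95,-0.2,1,0,0,0,0,-0.95,-0.2,1,0,0,0,0,-0.6,-0.13,1,0,0,0,0,-0.6,-2.2,1,6,0,0,0,-0.6,-5.2,1,12,0,0,0,-0.6,-8.2,1,12,0,0,0,-0.6,-8.2,1]
}}

```text
clock: 5.95
tcp_pos: [363.3, -93.0, 98.5]
tcp_rot: [3.139, 0.009, 1.747]
wrist_force: [-0.1, 0.9, -0.3]
finger_gap: 1.001
grasp_force: 0.0
```

Run:
```python
from h import *
np.set_printoptions(precision=2,suppress=True,linewidth=200)
w=snapshot('wrist')
for n,z in {'adaptor_mid':25,'unit':0}.items():
    for r in mark_of(n,'wrist')[:1]: print(n,round(r['conf'],2),np.array(r['uv']),ray(w,r['uv'],z))
r=masks_of('unit','wrist')[0]
P=cloud(w,r['mask']);print(r['conf'],len(P),np.percentile(P,[1,50,99],axis=0).ravel())
for lo,hi in [(5,17),(32,48)]:
    Q=P[(P[:,2]>lo)&(P[:,2]<hi)][:,:2].astype(np.float32)
    if len(Q)>20:
        rc=cv2.minAreaRect(Q); print(lo,len(Q),rc,np.median(Q,0))
        if lo==5:
            a=np.radians(90+rc[2]); c=np.array(rc[0]); m=c-37*np.array([np.cos(a),np.sin(a)]); print('mid',m,a); print(togo([m[0],m[1],12],a))
print(bot.sense()['tcp_pos'],bot.sense()['tcp_rot'])
```

```text
adaptor_mid 0.9 [364.6 220.9] [391.52 -90.93  25.  ]
unit 0.96 [370.9 156.7] [390.59 -53.29   0.  ]
0.86 16914 [ 365.41 -130.28   -1.13  389.03  -61.2    10.38  412.37   27.22   40.26]
5 8004 ((388.716796875, -47.740753173828125), (45.15690231323242, 152.2290496826172), 2.1171557903289795) [388.   -15.31]
mid [390.08 -84.72] 1.6077476661138
(array([-0.07,  0.19,  7.87]), array([0.17, 3.1 , 8.32]))
32 7542 ((390.91522216796875, -97.72177124023438), (45.72821807861328, 72.17317962646484), 2.3352909088134766) [389.83 -93.2 ]
[359.86 -91.46  95.25] [-3.14  0.    1.75]
```

{"op": "jog_arm", "data": {
  "increments": [0,0,4,-0.2,1.5,0,1,0,0,7.9,-0.4,3.1,1,1,0,0,7.9,-0.4,3.1,3.5,1,0,0,7.9,-0.4,3.1,6,1,0,0,7.9,-0.4,3.1,7.5,1,0,0,7.9,-0.4,3.1,8.2,1,0,0,7.9,-0.4,3.1,8.2,1,0,0,7.9,-0.4,3.1,8.2,1]
}}

```text
clock: 7.15
tcp_pos: [392.6, -91.5, 15.1]
tcp_rot: [3.14, 0.006, 1.607]
wrist_force: [-0.4, 0.8, 0.5]
finger_gap: 0.999
grasp_force: 0.0
```

{"op": "jog_arm", "data": {
  "increments": [0,0,0,0,0,0,0.7,0,0,0,0,0,0,0.6,0,0,0,0,0,0,0.4,0,0,0,0,0,0,0.3,0,0,0,0,0,0,0.3,0,0,0,0,0,0,0.3,0,0,0,0,0,0,0.3,0,0,0,0,0,0,0.3],
  "newtons": 45
}}

```text
clock: 8.15
tcp_pos: [392.1, -91.2, 14.8]
tcp_rot: [-3.142, 0.005, 1.607]
wrist_force: [-3.8, 0.2, 6.3]
finger_gap: 0.521
grasp_force: 44.9
```

{"op": "jog_arm", "data": {
  "increments": [0,0,0,0,0,-1.5,0.3,0,0,0,0,0,-5,0.3,0,0,0,0,0,-10,0.3,0,0,0,0,0,-14,0.3,0,0,8,3,0,-15.5,0.3,0,0,17,8,-0.1,-15.5,0.3,0,0,26,13,-0.2,-15.5,0.3,0,0,35,18,-0.3,-15.5,0.3]
}}

```text
clock: 9.15
tcp_pos: [383.0, 86.0, 168.5]
tcp_rot: [3.138, 0.003, 1.006]
wrist_force: [1.3, 0.4, -3.4]
finger_gap: 0.518
grasp_force: 44.9
```

Run:
```python
from h import *
b=bot.sense();print(b['tcp_pos'],b['tcp_rot'],b['q'],b['finger_gap'],b['grasp_force'])
print(togo([370,330,170],0))
```

```text
[383.04468454  86.03607073 168.50566523] [3.13758328 0.00326248 1.00597347] [-0.07985875 -0.17146904  2.1110029  -0.00510202  1.20003699  0.48680134] 0.5178402081788697 44.90652618929744
(array([ 0.3 ,  0.06, 57.64]), array([ 19.908, -14.159,  -0.271]))
```

{"op": "jog_arm", "data": {
  "increments": [0,0,9,3,-2,0,0.3,0,0,18,6,-4,0,0.3,0,0,27,9.5,-6.5,0,0.3,0,0,36,13,-9,0,0.3,0,0,45,16.5,-11.5,0,0.3,0,0,54,19,-13.5,0,0.3,0,0,57.6,19.9,-14.2,0,0.3,0,0,57.6,19.9,-14.2,0,0.3]
}}

```text
clock: 10.15
tcp_pos: [367.9, 329.1, 166.7]
tcp_rot: [3.136, 0.0, 0.008]
wrist_force: [0.2, -0.8, -3.9]
finger_gap: 0.519
grasp_force: 44.9
```

Run:
```python
from h import *
np.set_printoptions(precision=2,suppress=True,linewidth=200)
w=snapshot('wrist');save(w,'c')
b=bot.sense();print(b['tcp_pos'],b['tcp_rot'])
for n,z in {'adaptor_mid':b['tcp_pos'][2]+10,'unit':155,'stud':35,'dock':0,'block_face':24}.items():
    for r in mark_of(n,'wrist')[:2]: print(n,round(r['conf'],2),np.array(r['uv']),ray(w,r['uv'],z))
R=Ro.from_euler('xyz',b['tcp_rot']).as_matrix()
r=masks_of('unit','wrist')[0];P=cloud(w,r['mask']);T=(P-b['tcp_pos'])@R
print('unit in tool',r['conf'],len(T),np.percentile(T,[1,50,99],axis=0))
k=T[(T[:,0]>60)&(T[:,2]<30)&(T[:,2]>-10)];rc=cv2.minAreaRect(k[:,:2].astype(np.float32));print(rc,np.median(k[:,2]))
r=masks_of('dock','wrist')[0];P=cloud(w,r['mask']);k=P[abs(P[:,2]-10)<6];print('dock',r['conf'],len(k),cv2.minAreaRect(k[:,:2].astype(np.float32)))
P=cloud(w,np.ones((400,640),bool));k=P[(P[:,2]>22)&(P[:,2]<40)&(P[:,0]>535)&(P[:,0]<582)&(abs(P[:,1]-332)<40)];print('studpts',len(k),k.mean(0) if len(k) else 0, k.min(0),k.max(0))
```

```text
[368.04 328.44 166.73] [3.14 0.   0.01]
adaptor_mid 0.74 [323.8 282.1] [371.23 329.14 176.73]
unit 0.63 [320.3 186.1] [407.71 330.91 155.  ]
unit in tool 0.78 32620 [[-37.7  -23.59 -25.36]
 [ 35.06  -0.98   4.83]
 [113.08  20.63  14.89]]
((86.81950378417969, -2.022655487060547), (44.252174377441406, 53.88296890258789), 89.34602355957031) 5.802326257815602
dock 0.94 8106 ((466.2460021972656, 342.9394226074219), (110.09822082519531, 99.88299560546875), 84.10607147216797)Traceback (most recent call last):
  File "<stdin>", line 12, in <module>
    return umr_minimum(a, axis, None, out, keepdims, initial, where)
ValueError: zero-size array to reduction operation minimum which has no identity
```

View pics/c.png

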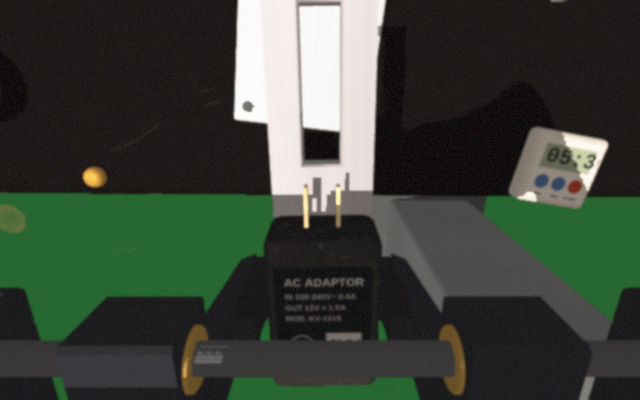

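The board's near end shows at (235–340,125), seen behind the plate and turned about -6°. The stud is out of view above, so I'll sidestep to see it.

{"op": "jog_arm", "data": {
  "increments": [0,0,2,2,-2.5,0,0.3,0,0,4,5,-5.5,0,0.3,0,0,6.4,7.5,-8.5,0,0.3,0,0,6.4,8.7,-9.7,0,0.3,0,0,6.4,8.7,-9.7,0,0.3,0,0,6.4,8.7,-9.7,0,0.3,0,0,6.4,8.7,-9.7,0,0.3,0,0,6.4,8.7,-9.7,0,0.3]
}}

```text
clock: 11.55
tcp_pos: [454.7, 425.7, 167.2]
tcp_rot: [3.136, -0.001, -0.106]
wrist_force: [-0.6, -0.1, -3.3]
finger_gap: 0.518
grasp_force: 44.9
```

Run:
```python
from h import *
np.set_printoptions(precision=2,suppress=True,linewidth=200)
w=snapshot('wrist');save(w,'d')
b=bot.sense();print(b['tcp_pos'],b['tcp_rot'])
for n,z in {'stud':35,'dock':0,'block_face':24}.items():
    for r in mark_of(n,'wrist')[:2]: print(n,round(r['conf'],2),np.array(r['uv']),ray(w,r['uv'],z))
R=Ro.from_euler('xyz',b['tcp_rot']).as_matrix()
r=masks_of('unit','wrist')[0];P=cloud(w,r['mask']);T=(P-b['tcp_pos'])@R
k=T[(T[:,0]>50)&(T[:,2]<30)&(T[:,2]>-10)];rc=cv2.minAreaRect(k[:,:2].astype(np.float32));print('unit in tool',r['conf'],rc,k.max(0),np.median(k[:,2]))
r=masks_of('dock','wrist')[0];P=cloud(w,r['mask']);k=P[abs(P[:,2]-10)<6];print('dock',r['conf'],len(k),cv2.minAreaRect(k[:,:2].astype(np.float32)))
P=cloud(w,np.ones((400,640),bool));k=P[(P[:,2]>22)&(P[:,2]<42)&(P[:,0]>535)&(P[:,0]<582)&(abs(P[:,1]-332)<40)]
if len(k):print('studpts',len(k),np.median(k,0), k.min(0),k.max(0))
```

```text
[454.75 425.78 167.3 ] [ 3.14 -0.   -0.11]
stud 0.58 [438.1  27.8] [565.6  332.69  35.  ]
dock 0.74 [423.1  51.9] [552.55 334.01   0.  ]
dock 0.37 [323.6 280.6] [352.73 435.53   0.  ]
block_face 0.71 [320.6 186. ] [456.76 427.22  24.  ]
unit in tool 0.97 ((81.72100830078125, -1.2108745574951172), (44.25323486328125, 63.88394546508789), 89.25205993652344) [113.63  21.15  16.12] 5.85346017545279
dock 0.79 23807 ((501.3670654296875, 331.0291442871094), (93.87226867675781, 172.94151306152344), 84.04417419433594)
studpts 207 [565.2  333.96  31.18] [560.74 327.33  22.22] [570.52 337.47  35.73]
```

View pics/d.png

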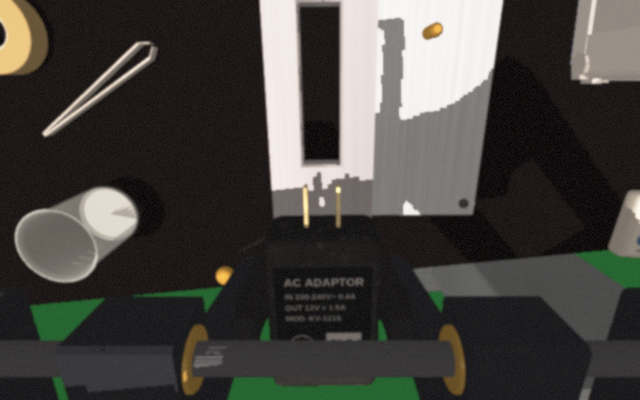

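Picture d shows the stud at (432,30), the slot at (320,85) with its rear end at row 163, and the beaker far off at (95,235). I'll work out the move from the slot centre line and the stud in this same image.

Run:
```python
from h import *
np.set_printoptions(precision=2,suppress=True,linewidth=200)
w=snapshot('wrist');b=bot.sense();R=Ro.from_euler('xyz',b['tcp_rot']).as_matrix();p=b['tcp_pos']
g=cv2.cvtColor(w['img'],cv2.COLOR_RGB2GRAY).astype(int)
zt=p[2]-5.9
for v in (20,60,100,140):
    row=g[v,280:362]; d=np.nonzero(row<90)[0]; u=280+np.array([d.min()-.5,d.max()+.5])
    print(v,u,[(R.T@(ray(w,[x,v],zt)-p))[:2] for x in u])
col=g[100:200,322]; print(100+np.nonzero(col<90)[0].max())
v=100+np.nonzero(col[:75]<90)[0].max()+.5; print('slot rear in tool',R.T@(ray(w,[322,v],zt)-p))
print('stud in tool',R.T@(np.array([565.5,332.9,35])-p))
```

```text
20 [298.5 338.5] [array([106.68,  -9.64]), array([106.69,   5.48])]
60 [300.5 338.5] [array([92.62, -9.17]), array([92.62,  5.68])]
100 [301.5 338.5] [array([77.58, -9.07]), array([77.58,  5.89])]
140 [302.5 338.5] [array([61.47, -8.96]), array([61.46,  6.11])]
160
slot rear in tool [52.75 -0.81  5.97]
stud in tool [119.57  80.25 132.67]
```

{"op": "jog_arm", "data": {
  "increments": [0,0,0.6,0.5,2.5,0,0.3,0,0,0.6,1.2,5.5,0,0.3,0,0,0.6,2,8.1,2,0.3,0,0,0.6,2,8.1,5,0.3,0,0,0.6,2,8.1,8,0.3,0,0,0.6,2,8.1,10,0.3,0,0,0.6,2,8.1,10.2,0.3,0,0,0.6,2,8.1,10.2,0.3]
}}

```text
clock: 12.9
tcp_pos: [467.0, 343.2, 66.2]
tcp_rot: [3.137, -0.003, -0.116]
wrist_force: [0.1, -0.5, -2.1]
finger_gap: 0.517
grasp_force: 44.9
```

Run:
```python
from h import *
np.set_printoptions(precision=2,suppress=True,linewidth=200)
w=snapshot('wrist');save(w,'e')
b=bot.sense();p=b['tcp_pos'];R=Ro.from_euler('xyz',b['tcp_rot']).as_matrix();print(p,b['tcp_rot'])
print('stud expected in tool',R.T@(np.array([565.5,332.9,35])-p))
for r in mark_of('stud','wrist')[:2]: print('stud',round(r['conf'],2),np.array(r['uv']),R.T@(ray(w,r['uv'],35)-p))
```

```text
[467.24 343.37  66.67] [ 3.14 -0.   -0.12]
stud expected in tool [98.7  -1.07 31.99]
stud 0.83 [323.7  47.9] [98.7   0.09 31.99]
```

View pics/e.png

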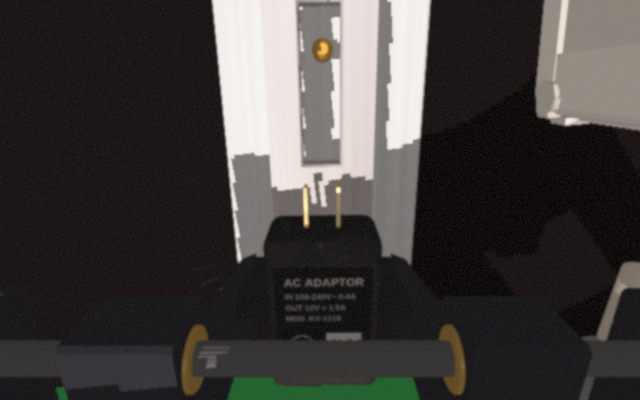

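The stud shows at (322,48) inside the slot (columns 300–340), about 1.5 mm to the right of centre. I'll correct by 1 mm and lower.

{"op": "jog_arm", "data": {
  "increments": [0,0,0,0,0.12,0.6,0.3,0,0,0,0,0.12,1.2,0.3,0,0,0,0,0.12,1.9,0.3,0,0,0,0,0.12,2.6,0.3,0,0,0,0,0.12,3.2,0.3,0,0,0,0,0.12,3.6,0.3,0,0,0,0,0.12,3.8,0.3,0,0,0,0,0.12,3.8,0.3]
}}

```text
clock: 14.0
tcp_pos: [466.3, 341.4, 27.4]
tcp_rot: [3.136, -0.001, -0.116]
wrist_force: [-1.0, 0.3, -2.2]
finger_gap: 0.518
grasp_force: 44.9
```

{"op": "jog_arm", "data": {
  "increments": [0,0,0,0,0,0.05,0.3,0,0,0,0,0,0.1,0.3,0,0,0,0,0,0.15,0.3,0,0,0,0,0,0.2,0.3,0,0,0,0,0,0.2,0.3,0,0,0,0,0,0.2,0.3,0,0,0,0,0,0.2,0.3,0,0,0,0,0,0.2,0.3]
}}

```text
clock: 15.0
tcp_pos: [466.3, 341.4, 25.5]
tcp_rot: [3.136, -0.002, -0.116]
wrist_force: [-0.1, -0.8, -2.2]
finger_gap: 0.521
grasp_force: 44.9
```

{"op": "jog_arm", "data": {
  "increments": [0,0,0,0,0,0.03,0.3,0,0,0,0,0,0.06,0.3,0,0,0,0,0,0.09,0.3,0,0,0,0,0,0.12,0.3,0,0,0,0,0,0.12,0.3,0,0,0,0,0,0.12,0.3,0,0,0,0,0,0.12,0.3,0,0,0,0,0,0.12,0.3]
}}

```text
clock: 16.0
tcp_pos: [466.4, 341.4, 24.9]
tcp_rot: [3.136, -0.002, -0.116]
wrist_force: [-2.8, -2.0, 6.5]
finger_gap: 0.519
grasp_force: 44.9
```

Plate down (about 9 N of upward force). Now I'll push along the slot.

{"op": "jog_arm", "data": {
  "increments": [0,0,0,0.2,0,0,0.3,0,0,0,0.4,0,0,0.3,0,0,0,0.6,0,0,0.3,0,0,0,0.8,0,0,0.3,0,0,0,0.8,0,0,0.3,0,0,0,0.8,0,0,0.3,0,0,0,0.8,0,0,0.3,0,0,0,0.8,0,0,0.3]
}}

```text
clock: 17.0
tcp_pos: [474.1, 341.1, 24.9]
tcp_rot: [3.137, -0.001, -0.116]
wrist_force: [-3.8, -0.1, 5.1]
finger_gap: 0.519
grasp_force: 44.9
```

{"op": "jog_arm", "data": {
  "increments": [0,0,0,0.2,0,0,0.3,0,0,0,0.4,0,0,0.3,0,0,0,0.6,0,0,0.3,0,0,0,0.8,0,0,0.3,0,0,0,0.8,0,0,0.3,0,0,0,0.8,0,0,0.3,0,0,0,0.8,0,0,0.3,0,0,0,0.8,0,0,0.3]
}}

```text
clock: 18.0
tcp_pos: [481.0, 340.3, 24.9]
tcp_rot: [3.137, 0.0, -0.116]
wrist_force: [-8.5, 0.5, 8.0]
finger_gap: 0.52
grasp_force: 44.9
```

{"op": "jog_arm", "data": {
  "increments": [0,0,0,0.1,0,0,0.3,0,0,0,0.2,0,0,0.3,0,0,0,0.3,0,0,0.3,0,0,0,0.4,0,0,0.3,0,0,0,0.4,0,0,0.3,0,0,0,0.4,0,0,0.3,0,0,0,0.4,0,0,0.3,0,0,0,0.4,0,0,0.3]
}}

```text
clock: 19.0
tcp_pos: [483.9, 340.0, 24.9]
tcp_rot: [3.137, 0.002, -0.116]
wrist_force: [-12.2, 1.5, 11.3]
finger_gap: 0.516
grasp_force: 44.9
```

Run:
```python
from h import *
np.set_printoptions(precision=2,suppress=True,linewidth=200)
b=bot.sense();p=b['tcp_pos'];R=Ro.from_euler('xyz',b['tcp_rot']).as_matrix();print('F tool',R.T@b['wrist_force'])
S=np.array([565.5,332.9,35])
d=R[:,0]; print('stud in tool',R.T@(S-p))
for c in ('scene','side','wrist'):
    s=snapshot(c)
    for n,z in {'block_face':24,'stud':35,'adaptor_mid':35}.items():
        for r in mark_of(n,c)[:1]: print(c,n,round(r['conf'],2),np.array(r['uv']),R.T@(ray(s,r['uv'],z)-p))
    if c!='wrist':
        q=np.array(s['R'])@S+s['t'];u=int(q[0]/q[2]*s['fx']+s['cx']);v=int(q[1]/q[2]*s['fy']+s['cy'])
        cv2.imwrite('pics/f_%s.png'%c,cv2.resize(s['img'][v-25:v+25,u-32:u+32,::-1],None,fx=6,fy=6,interpolation=cv2.INTER_CUBIC))
a=[cv2.imread('pics/f_%s.png'%c) for c in('scene','side')];cv2.imwrite('pics/f.png',np.hstack(a))
```

```text
F tool [-12.33  -0.04 -11.3 ]
stud in tool [ 81.81  -2.29 -10.35]
scene stud 0.89 [273.1 213.1] [ 71.88 -11.36 -10.37]
scene adaptor_mid 0.9 [286.2 223.4] [  3.29  -3.36 -10.16]
side block_face 0.45 [268.2 232.8] [125.28 -16.03   0.48]
side stud 0.71 [286.3 226.5] [ 76.13  11.66 -10.26]
side adaptor_mid 0.72 [310.1 231. ] [ -1.14  -5.03 -10.16]
wrist stud 0.76 [320.8  89.6] [ 81.96  -1.18 -10.34]
wrist adaptor_mid 0.81 [323.2 283.5] [  2.64  -0.3  -10.14]
```

View pics/f.png

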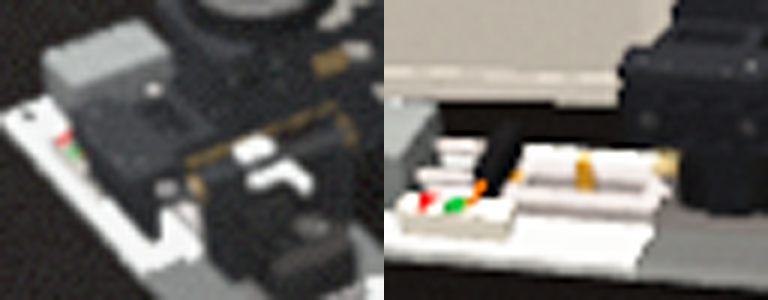

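The side crop shows the orange pointer at (478,192), just short of the green zone at (455,205). The geometry gives about 8 mm of travel. I'll ease the downward press a little and go on.

{"op": "jog_arm", "data": {
  "increments": [0,0,0,0.1,0,-0.03,0.3,0,0,0,0.2,0,-0.05,0.3,0,0,0,0.3,0,-0.05,0.3,0,0,0,0.4,0,-0.05,0.3,0,0,0,0.5,0,-0.05,0.3,0,0,0,0.6,0,-0.05,0.3,0,0,0,0.6,0,-0.05,0.3,0,0,0,0.6,0,-0.05,0.3]
}}

```text
clock: 20.6
tcp_pos: [488.6, 339.4, 24.8]
tcp_rot: [3.136, 0.005, -0.115]
wrist_force: [-14.4, 2.5, 10.8]
finger_gap: 0.519
grasp_force: 44.9
```

```bash
cat > look.py <<'E'
from h import *
import sys
np.set_printoptions(precision=2,suppress=True,linewidth=200)
b=bot.sense();p=b['tcp_pos'];R=Ro.from_euler('xyz',b['tcp_rot']).as_matrix();print('F tool',R.T@b['wrist_force'])
S=np.array([565.5,332.9,35]); print('stud in tool',R.T@(S-p))
w=snapshot('wrist')
for n,z in {'stud':35,'adaptor_mid':35}.items():
    for r in mark_of(n,'wrist')[:1]: print(n,np.array(r['uv']),R.T@(ray(w,r['uv'],z)-p))
s=snapshot('side');q=np.array(s['R'])@S+s['t'];u=int(q[0]/q[2]*s['fx']+s['cx']);v=int(q[1]/q[2]*s['fy']+s['cy'])
cv2.imwrite('pics/%s.png'%sys.argv[1],cv2.resize(s['img'][v-5:v+20,u-32:u+8,::-1],None,fx=16,fy=16,interpolation=cv2.INTER_NEAREST))
E
python3 look.py g
```

```text
F tool [-14.68  -0.73 -10.72]
stud in tool [ 77.11  -2.31 -10.55]
```

View pics/g.png

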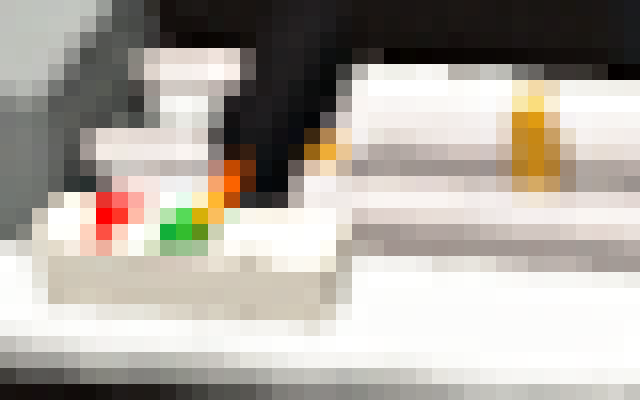

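The pointer tip at (208,222) is now at the near edge of the green zone (160–200), which fits a travel of about 12 mm. About 4 mm more.

{"op": "jog_arm", "data": {
  "increments": [0,0,0,0.1,0,0,0.3,0,0,0,0.2,0,0,0.3,0,0,0,0.3,0,0,0.3,0,0,0,0.4,0,0,0.3,0,0,0,0.45,0,0,0.3,0,0,0,0.45,0,0,0.3,0,0,0,0.45,0,0,0.3,0,0,0,0.45,0,0,0.3]
}}

```text
clock: 21.8
tcp_pos: [492.0, 339.1, 24.8]
tcp_rot: [3.136, 0.007, -0.115]
wrist_force: [-18.3, 2.4, 15.1]
finger_gap: 0.517
grasp_force: 44.9
```

```bash
python3 look.py i
```

```text
F tool [-18.54  -0.17 -14.94]
stud in tool [ 73.64  -2.27 -10.67]
stud [319.1 109.4] [ 75.15  -1.81 -10.68]
adaptor_mid [325.1 285.7] [  1.58   0.51 -10.17]
```

View pics/i.png

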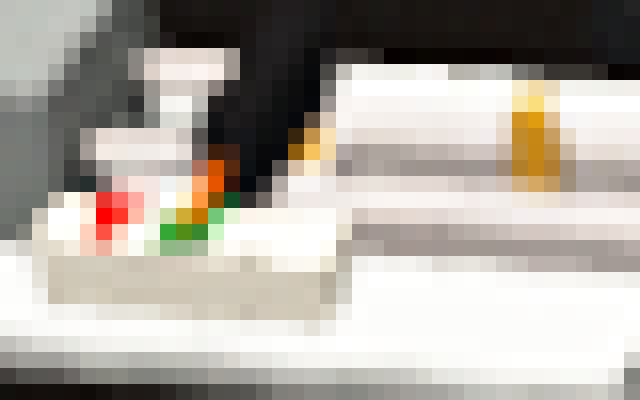

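The pointer tip at (190,222) now stands mid-green, with green visible on both sides. That fits the geometry (about 16 mm of travel, 9.5 N). Handing in.

```bash
python3 -c "
from h import *
print(order.job_done())"
```

```text
the job is handed in; nothing more can be done
None
```

I handed the job in with the robot still gripping the unit on the stud and pressing the block about 16 mm (roughly 9.5 N, both estimated); the last picture showed the pointer mid-green, but the hand-in returned no verdict.

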